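# Unlock the medicine safe with its key

## Task

Draw the red-headed key out of its wooden stand, feel with light pressure for the keyhole in the brass plate on top of the medicine safe, and push the key gently, fully home. Then turn it clockwise a quarter turn so that the hidden bolt lets the blue drawer spring open, and let go, leaving the key in the lock and the other things where they stand.

Things in the scene. Friction and masses are not known exactly. Their poses are not given: they have to be found in the camera images.
- key: Loose key, 66 mm long, 60 g, upright in its stand. Origin: centre of its tip (lower end), z up the shank. From the tip: steel bit 14.5 mm wide (x), 5 mm thick (y), 12 mm high (lowest 2 mm: 13.5 x 4.4); round shank, diameter 5; from 30 to 66 mm the red head, 26 mm wide (x), 10 mm thick (y): grip it across y, about 52 mm above the tip. Half a turn about z changes nothing.
- stand: Fixed dark wooden key stand, 64 x 64 x 36 mm, origin at the centre of its underside, z up. A slot 18 mm along x and 7.6 mm along y in its top holds the key, whose head rests on the top; draw the key straight up.
- safe: Fixed grey steel medicine safe, 150 (x) x 170 (y) mm, case 96 mm high; origin: centre of its underside, z up. Blue drawer in the front (-x) face. On top a brass lock plate, 36 (x) x 64 (y) x 6 mm, its top 102 mm up, between two steel rails along y (tops 103 mm up). Keyhole in the plate's centre: a slot 17 mm along x, 6.6 mm along y, with a 1 mm bevel.
- core (a joint): Lock core under the plate, turned by the key, rad: 0 locked (in line with the keyhole), grows clockwise seen from above, stop at 1.75; needs about 0.04 N m; the bolt lets go at about 1.1. Home, the key's tip rests on the core's floor, 21.5 mm below the plate's top; only within 3 mm of home can it turn, and turned it cannot be drawn out.
- drawer (a joint): How far the blue drawer is out towards the safe's -x, m: 0 shut, stop at 0.045. Its spring pushes it with about 2 N; the bolt holds it until the lock is turned.
- mug: Bystander: white mug, 79 x 114 x 89 mm, loose, origin under its centre.
- tin: Bystander: low green food tin, 75 mm across, 58 mm high, loose, origin under its centre.
- spice: Bystander: spice shaker with red cap, 45 mm across, 106 mm high, loose, origin under its centre.
- mount_end (a point): Mark on the lock plate's mount, level with the plate's top (axes as the safe's, at its x -20, y -14, z 102 mm). The keyhole's centre lies anywhere from 3 to 25 mm from it towards the safe's +y; how far is not measured; along x no offset. The plate rests on a sprung cushion: from 3.5 N it gives 1 mm per 2.5 N, 5 mm at most. Over 30 N between key and safe spoils the lock.
There are look-alikes about, which are no part of the job. What is shaped like the key but white is not meant.

How it is judged:
By the outcome, as a careful person would: the job done as asked, in the order asked, and still so for the second after the job is handed in, with the robot touching nothing.
It also fails if it takes over 64 s, if anything falls off the work surface, if the arm or the gripper's body presses on something with over 40 N, if the wrist force passes 120 N, or if a joint passes its speed limit or range.

## Robot

A 6-joint arm with a two-finger parallel gripper is mounted at the origin on a cart in front of the work surface, level with it; the furniture and walls round the work are solid. World frame = base frame: x ahead of the robot, y to its left, z up, the work surface at z = 0. Lengths are in m, angles in rad, forces in N, time in s.
With the tool pointing down it reaches from about 0.35 to 0.775 m from the base axis. Payload 7.3 kg.
Tool frame: the origin (TCP) lies at the very end of the fingers, on their centre line; the grasp point (between the pads) lies 19 mm behind it (robot.hold_point_z is the distance from the TCP to the grasp point, in m); z points along the fingers, y is the direction in which the jaws open and shut (so a half turn about z gives the same grasp; the last joint's range is limited). The gripper opens to 92 mm and grips with 3 to 60 N. Pads are 19 mm wide; open, the fingers measure 130 mm over their backs; the gripper's body (75 mm by 190 mm) begins 47 mm behind the grasp point.
Start: joints at [-0.146, 0.342, 1.524, -0, 1.275, -0.146], TCP at [0.525, 0, 0.227] pointing down, gripper open.
Joint ranges: [-2.53, 2.53], [-0.77, 2.02], [0.04, 2.7], [-1, 4.14], [0.28, 2.66], [-3.11, 3.11]. Speed limits (rad/s): [2.57, 2.57, 3.14, 3.14, 3.14, 3.14].

## Interface

Orientations are given as [roll, pitch, yaw] about the fixed x, y, z axes, in that order (R = Rz(yaw) Ry(pitch) Rx(roll)).
In Python, from cell import monitor, viewer, robot gives the robot as it stands.
- The arm moves only by the tool move_arm, never from a script. Its argument "deltas" is a list of rows, each an object of numbers: "x", "y", "z": the shift along the tool's x, y, z in m; "wx", "wy", "wz": the turn, a rotation vector about the tool's x, y, z in degrees; "hand": the opening, from 0 (shut) to 1 (fully open). In form: [{"x": .., "y": .., "z": .., "wx": .., "wy": .., "wz": .., "hand": ..}, ...]. A call has 1 to 8 rows; each row is the pose to reach, as a shift and turn from the pose commanded when the call began, along the tool's axes at that moment; what a row does not reach only later rows make up. A row lasts 1/8 s, in which the tool goes at most 62.5 mm and 10.7 degrees, less where a joint would pass 70% of its speed; a pose out of reach is approached as far as the arm can. A call with a gripper value outside its range is refused whole. The fingers move at their own pace and stop on an object; "grip_force" is the grip in N (left out, the last holds). Time passes only in rows, so rows that repeat a pose let the fingers close. It gives the time, the measured TCP pose, the force and the opening at its end, in the units of the state.
- monitor.observe(): the state, without advancing time (a new reading comes with each control period).
- viewer.read_camera(name): name is "scene" or "side" or "wrist"; returns the picture (480x640x3 uint8, red, green, blue); there is no depth.
- viewer.camera_params(name): a dict with "camera_matrix" (3x3 intrinsics, pixels), "R" (3x3) and "t" (3): a world point X has camera coordinates R X + t. Camera axes: x right, y down, z forward; pixel columns grow to the right and rows downward; lengths in m; the calibration is good to about 2 mm. A picture is of the moment at which its call begins: read the wrist's pose just before it. camera_params takes no time and is no camera call; for the wrist camera it gives the pose at the moment of the call.
- robot.hand_in(): hands the job in, once; it reports no verdict.
The state is a dict: "time": time; "qpos": joint angles; "qvel": joint speeds; "joint_efforts": joint torques, N m; "tool_pos": TCP position; "tool_rot": TCP orientation; "contact_force": force on the tool from outside, world axes, zero at the start; "torque": the same for the moment, N m; "opening": finger opening in m.
Only numpy, scipy, OpenCV 4.12 (cv2) and the standard library are available. Lean on these libraries where they do the work, as an engineer would, in place of code of your own. Each camera call takes 0.05 s, during which the arm holds its last target. There are 200 camera calls.

## Working session

There is one attempt and no reset: what is moved stays moved. The work goes in short steps, Python scripts to look and compute and a tool call to move; the robot and the scene stay as the last step left them, time stands still between calls to the robot, and variables do not carry over. Pictures are saved under pics/ and viewed, about 8 in all and at most 12, crops included, and the job is handed in when it is done.

Besides the shell and the picture viewer there is one more tool, called after "Emit:" as name(argument=value, ...) on one line, values as JSON. move_arm: Moves the arm, as the interface text tells. Its arguments: {"type":"object","properties":{"deltas":{"type":"array","items":{"type":"object","properties":{"x":{"type":"number"},"y":{"type":"number"},"z":{"type":"number"},"wx":{"type":"number"},"wy":{"type":"number"},"wz":{"type":"number"},"hand":{"type":"number"}}}},"grip_force":{"type":"number"}},"required":["deltas"]}

```bash
mkdir -p pics; ls; python3 - <<'E'
from cell import monitor, viewer, robot
import cv2
print(monitor.observe(), robot.hold_point_z)
for n in ("scene","side","wrist"):
    p=viewer.camera_params(n); im=viewer.read_camera(n)
    cv2.imwrite(f"pics/{n}0.png",im[:,:,::-1]); print(n,p)
E
```

```text
pics
{'time': 0.0, 'qpos': array([-1.46000963e-01,  3.42735162e-01,  1.52505434e+00, -3.51197705e-06,
        1.27536981e+00, -1.46010861e-01]), 'qvel': array([-3.02653469e-03, -3.23188745e-05,  1.22774847e-03, -1.21159444e-03,
       -5.01109379e-05, -6.38016065e-04]), 'joint_efforts': array([ 7.61924657e-04, -4.31245601e+01, -2.44219762e+01,  7.17750052e-02,
        5.59406646e-02, -1.04314388e-04]), 'tool_pos': array([5.24583903e-01, 8.18585585e-05, 2.26025475e-01]), 'tool_rot': array([-3.14004218e+00, -2.24614854e-04,  1.57080708e+00]), 'contact_force': array([-0.24025718, -0.56367571,  0.59733976]), 'torque': array([ 0.01552548, -0.00410653,  0.00150436]), 'opening': 0.09193209915656683} 0.0188
scene {'camera_matrix': array([[492.04196929,   0.        , 318.60696499],
       [  0.        , 492.04196929, 240.20336501],
       [  0.        ,   0.        ,   1.        ]]), 'R': array([[-0.55302209, -0.83273673,  0.02676004],
       [-0.38950473,  0.23001149, -0.89184123],
       [ 0.73651384, -0.50363107, -0.45155633]]), 't': array([0.51581743, 0.22714287, 0.62212091])}
side {'camera_matrix': array([[548.00090483,   0.        , 318.88444697],
       [  0.        , 548.00090483, 242.53793822],
       [  0.        ,   0.        ,   1.        ]]), 'R': array([[ 0.86094407, -0.50868559, -0.00378039],
       [-0.29406444, -0.49160896, -0.81966258],
       [ 0.41509207,  0.70679531, -0.57283416]]), 't': array([-0.31831918,  0.34368438,  0.63225471])}
wrist {'camera_matrix': array([[430.5242335 ,   0.        , 313.40753153],
       [  0.        , 430.5242335 , 239.67274797],
       [  0.        ,   0.        ,   1.        ]]), 'R': array([[ 9.99999562e-01, -1.76322265e-04, -9.19681263e-04],
       [ 7.05106617e-05, -9.65147206e-01,  2.61707595e-01],
       [-9.33772678e-04, -2.61707546e-01, -9.65146771e-01]]), 't': array([-0.52477963, -0.03317086,  0.389398  ])}
```

View pics/scene0.png

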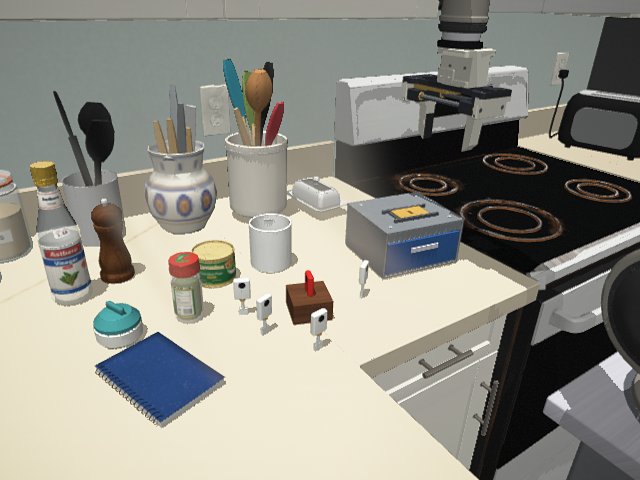

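View pics/wrist0.png

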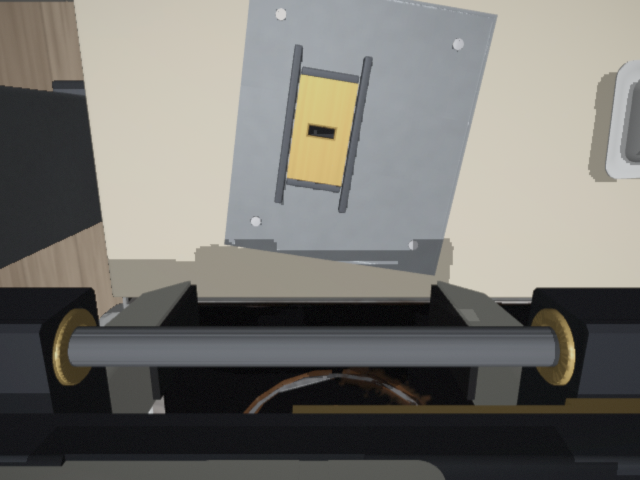

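Scene: the red-headed key is in the dark stand at (309,283). The white look-alikes at (242,290), (264,308), (318,322) and (364,272) aren't meant. Wrist: the keyhole is at (321,131) in the plate, and the safe is rotated by about 8°.

```bash
cat > h.py <<'E'
from cell import monitor, viewer, robot
import cv2, numpy as np
def ray(p,uv,z):
    K,R,t=p["camera_matrix"],p["R"],p["t"]; C=-R.T@t
    d=R.T@np.linalg.solve(K,[*uv,1]); return C+d*(z-C[2])/d[2]
def proj(p,X):
    c=p["camera_matrix"]@(p["R"]@np.asarray(X)+p["t"]); return c[:2]/c[2]
E
python3 - <<'E'
from h import *
w=viewer.camera_params("wrist"); s=viewer.camera_params("scene")
for n,uv,z in (("hole",(321,131),.102),("h left",(308,128.5),.102),("h right",(335,133.5),.102),("case tr",(496,15),.096),("case br",(435,275),.096),("case bl",(225,243),.096),("plate tl",(302,75),.102),("tr",(358,82),.102),("bl",(287,180),.102),("br",(341,187),.102)):
    print(n,ray(w,uv,z).round(4))
print("keytop",ray(s,(309,272),.072), "stand", ray(s,(309,300),.036))
a=cv2.imread("pics/scene0.png")[245:345,260:350]; b=cv2.imread("pics/side0.png")
print(proj(viewer.camera_params("side"),ray(s,(309,272),.072)))
cv2.imwrite("pics/c1.png",cv2.resize(a,(540,600),interpolation=cv2.INTER_CUBIC))
E
```

```text
hole [0.5298 0.0648 0.102 ]
h left [0.5215 0.0664 0.102 ]
h right [0.5387 0.0633 0.102 ]
case tr [0.6359 0.133  0.096 ]
case br [ 0.6112 -0.0343  0.096 ]
case bl [ 0.4635 -0.0107  0.096 ]
plate tl [0.518  0.0982 0.102 ]
tr [0.5525 0.0942 0.102 ]
bl [0.5077 0.0337 0.102 ]
br [0.5431 0.0292 0.102 ]
keytop [0.47897091 0.3219463  0.072     ] stand [0.4571838 0.3351078 0.036    ]
[281.18303184 234.75386993]
```

View pics/c1.png

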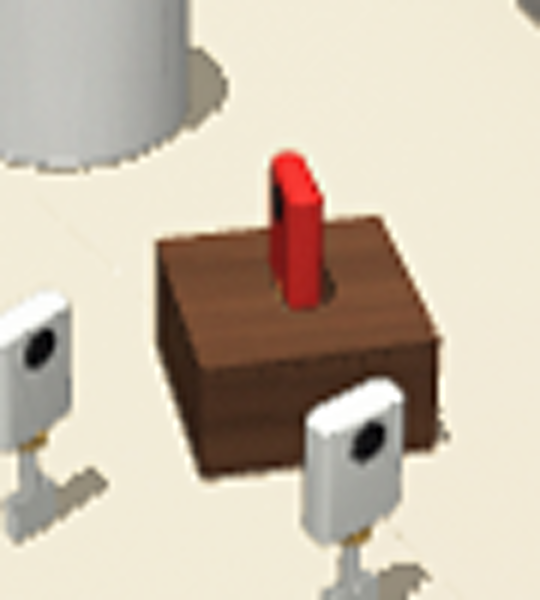

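View pics/side0.png

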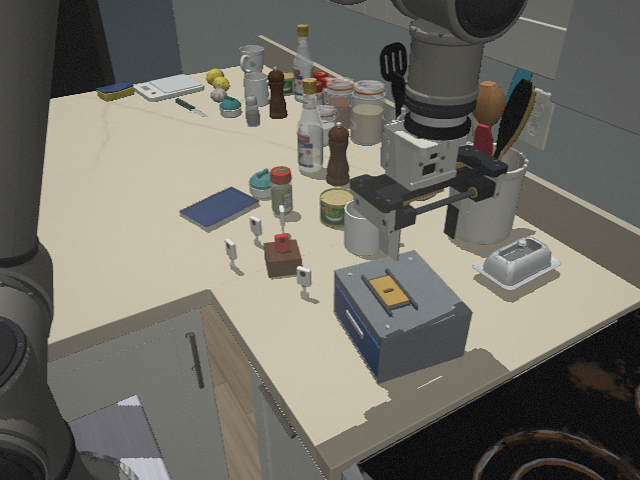

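Crop: it's the red key, in the stand, and the head's wide axis runs away from the camera. Next I'll work out the stand's yaw, the neighbours' positions and the key pose.

```bash
python3 - <<'E'
from h import *
s=viewer.camera_params("scene"); d=viewer.camera_params("side")
c=np.array([ray(s,(260+u/6,245+v/6),.036) for u,v in ((155,242),(380,217),(437,342),(203,368))])
print("stand",c.round(4).tolist(),c.mean(0))
for i in range(4):
    e=c[(i+1)%4]-c[i]; print(np.linalg.norm(e).round(4),np.degrees(np.arctan2(e[1],e[0])).round(1))
f,b=ray(s,(260+308/6,245+200/6),.072),ray(s,(260+287/6,245+157/6),.072)
e=b-f; print("key top",f,b,np.linalg.norm(e),np.degrees(np.arctan2(e[1],e[0])))
print("side keytop",ray(d,(282,237),.072))
for n,uv in (("w242",(243,313)),("w264",(265,332)),("w318",(318,348)),("w364",(362,296)),("spice",(187,315)),("mug",(271,267)),("tin",(217,280))): print(n,ray(s,uv,0).round(3))
print("q/yaw",monitor.observe()["tool_rot"])
E
```

```text
stand [[0.5133, 0.3445, 0.036], [0.4922, 0.2842, 0.036], [0.4331, 0.3062, 0.036], [0.4547, 0.3644, 0.036]] [0.4733111  0.32483684 0.036     ]
0.0639 -109.3
0.0631 159.6
0.0621 69.7
0.062 -18.8
key top [0.4608671  0.32922415 0.072     ] [0.48211715 0.32213687 0.072     ] 0.022400768141116374 -18.444492100929388
side keytop [0.47686556 0.31459858 0.072     ]
w242 [0.526 0.418 0.   ]
w264 [0.463 0.411 0.   ]
w318 [0.389 0.362 0.   ]
w364 [ 0.465  0.22  -0.   ]
spice [0.568 0.496 0.   ]
mug [0.634 0.307 0.   ]
tin [0.643 0.413 0.   ]
q/yaw [-3.14048754e+00 -1.50923491e-04  1.57078772e+00]
```

Emit:
move_arm(deltas=[{"x": 0.045,"wz": -10,"hand": 0.43},{"x": 0.09,"wz": -20,"hand": 0.43},{"x": 0.135,"wz": -30,"hand": 0.43},{"x": 0.18,"wz": -40,"hand": 0.43},{"x": 0.225,"wz": -50,"hand": 0.43},{"x": 0.27,"y": 0.004,"wz": -60,"hand": 0.43},{"x": 0.305,"y": 0.005,"wz": -70.3,"hand": 0.43},{"x": 0.305,"y": 0.005,"wz": -70.3,"hand": 0.43}])

```text
schema error: expected keys x, y, z, wx, wy, wz, hand
```

```bash
python3 - <<'E'
from h import *
o=monitor.observe(); print(o["tool_pos"],o["tool_rot"],o["opening"],o["qpos"])
w=viewer.camera_params("wrist"); im=viewer.read_camera("wrist"); np.savez("w1.npz",**w)
cv2.imwrite("pics/w1.png",im[:,:,::-1])
m=(im[...,0]>120)&(im[...,1]<70)&(im[...,2]<70)
ys,xs=np.nonzero(m); print(len(xs),xs.min(),xs.max(),ys.min(),ys.max(),proj(w,[.4733,.3248,.072]))
E
```

```text
[5.24705493e-01 5.66563092e-05 2.26218810e-01] [-3.14048754e+00 -1.50923491e-04  1.57078772e+00] 0.0915646501519822 [-1.46009958e-01  3.42542561e-01  1.52478681e+00 -1.19758366e-05
  1.27537859e+00 -1.45997940e-01]Traceback (most recent call last):
  File "<stdin>", line 6, in <module>
    return umr_minimum(a, axis, None, out, keepdims, initial, where)
ValueError: zero-size array to reduction operation minimum which has no identity
```

View pics/w1.png

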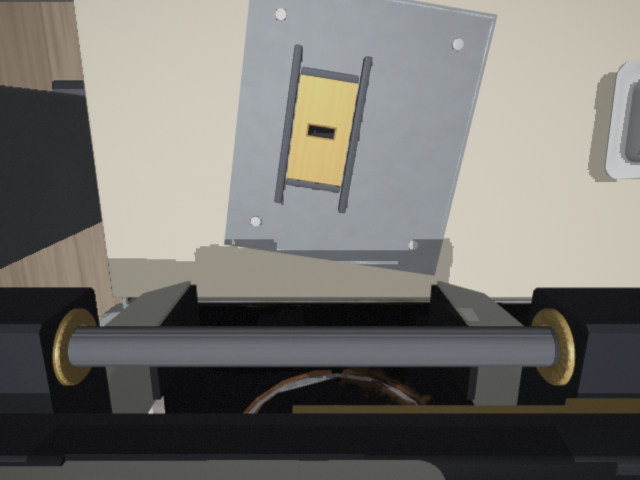

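The move was refused because every key is required, so nothing moved and this picture is the same as before (5 viewed).

Emit:
move_arm(deltas=[{"x": 0.045,"y": 0,"z": 0,"wx": 0,"wy": 0,"wz": -10,"hand": 0.43},{"x": 0.09,"y": 0,"z": 0,"wx": 0,"wy": 0,"wz": -20,"hand": 0.43},{"x": 0.135,"y": 0,"z": 0,"wx": 0,"wy": 0,"wz": -30,"hand": 0.43},{"x": 0.18,"y": 0,"z": 0,"wx": 0,"wy": 0,"wz": -40,"hand": 0.43},{"x": 0.225,"y": 0.005,"z": 0,"wx": 0,"wy": 0,"wz": -50,"hand": 0.43},{"x": 0.27,"y": 0.005,"z": 0,"wx": 0,"wy": 0,"wz": -60,"hand": 0.43},{"x": 0.305,"y": 0.005,"z": 0,"wx": 0,"wy": 0,"wz": -70.3,"hand": 0.43},{"x": 0.305,"y": 0.005,"z": 0,"wx": 0,"wy": 0,"wz": -70.3,"hand": 0.43}])

```text
time: 1.2
tool_pos: [0.5293, 0.3072, 0.226]
tool_rot: [-3.141, -0.001, 2.802]
contact_force: [-0.2, -0.5, 0.4]
opening: 0.0397
```

```bash
python3 - <<'E'
from h import *
o=monitor.observe(); print(o["tool_pos"],o["tool_rot"],o["qpos"])
w=viewer.camera_params("wrist"); im=viewer.read_camera("wrist"); np.savez("w1.npz",**w)
m=((im[...,0]>110)&(im[...,1]<80)&(im[...,2]<80)).astype(np.uint8)
n,l,st,ce=cv2.connectedComponentsWithStats(m)
for i in range(1,n):
    if st[i,4]>30: print(st[i],ce[i])
g=proj(w,[.4733,.3248,.072]); print(g)
u,v=np.clip(g.astype(int),100,[540,380])
cv2.imwrite("pics/w1c.png",cv2.resize(im[v-100:v+100,u-100:u+100,::-1],(600,600),interpolation=cv2.INTER_CUBIC)); print(u-100,v-100)
E
```

```text
[0.52933589 0.30720773 0.2260251 ] [-3.14138633e+00 -7.09760345e-04  2.80169872e+00] [ 4.00527171e-01  5.05019231e-01  1.26802334e+00  3.33245136e-04
  1.36921321e+00 -8.30442125e-01]
[272 103  80  15 683] [315.08345534 109.87994143]
[ 272  122   79   46 1106] [317.6681736  141.88517179]
[336 130  15   4  33] [343.15151515 131.63636364]
[ 569  153   67   67 2566] [600.94388153 186.61652377]
[273 160  25   4  62] [286.27419355 161.19354839]
[300 167  51   7 142] [326.23239437 170.78873239]
[310.98808433 139.17472424]
210 39
```

View pics/w1c.png

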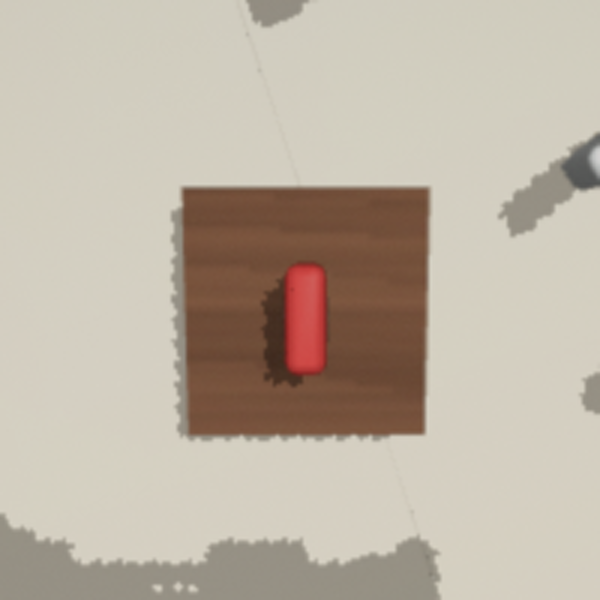

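The crop shows the red head centred at about (312,145) in the full image. Stand and key are both aligned with the tool axes.

```bash
python3 - <<'E'
from h import *
from scipy.spatial.transform import Rotation as Ro
w=np.load("w1.npz"); o=monitor.observe()
k=ray(w,(312.2,145.3),.072); sc=np.mean([ray(w,(210+u/3,39+v/3),.036) for u,v in ((182,187),(430,187),(425,434),(188,434))],0)
print(k,sc,"L",[np.linalg.norm(ray(w,(312.2,39+263/3),.072)-ray(w,(312.2,39+375/3),.072))])
R=Ro.from_euler("xyz",o["tool_rot"]).as_matrix()
for q in(k,sc): print(R.T@(np.r_[q[:2],.039]-o["tool_pos"]))
E
```

```text
[0.477572   0.32419269 0.072     ] [0.47790435 0.3239181  0.036     ] L [np.float64(0.02587911349609362)]
[5.50558576e-02 5.78907874e-05 1.87143851e-01]
[ 5.46504680e-02 -8.87797479e-05  1.87143761e-01]
```

Emit:
move_arm(deltas=[{"x": 0.03,"y": 0,"z": 0.02,"wx": 0,"wy": 0,"wz": 0,"hand": 0.43},{"x": 0.055,"y": 0,"z": 0.06,"wx": 0,"wy": 0,"wz": 0,"hand": 0.43},{"x": 0.055,"y": 0,"z": 0.1,"wx": 0,"wy": 0,"wz": 0,"hand": 0.43},{"x": 0.055,"y": 0,"z": 0.13,"wx": 0,"wy": 0,"wz": 0,"hand": 0.43},{"x": 0.055,"y": 0,"z": 0.155,"wx": 0,"wy": 0,"wz": 0,"hand": 0.43},{"x": 0.055,"y": 0,"z": 0.175,"wx": 0,"wy": 0,"wz": 0,"hand": 0.43},{"x": 0.055,"y": 0,"z": 0.186,"wx": 0,"wy": 0,"wz": 0,"hand": 0.43},{"x": 0.055,"y": 0,"z": 0.186,"wx": 0,"wy": 0,"wz": 0,"hand": 0.43}])

```text
time: 2.25
tool_pos: [0.4782, 0.3227, 0.0404]
tool_rot: [-3.141, -0.001, 2.796]
contact_force: [0.6, 0.4, 0.1]
opening: 0.0394
```

Emit:
move_arm(deltas=[{"x": 0,"y": 0,"z": 0,"wx": 0,"wy": 0,"wz": 0,"hand": 0.2},{"x": 0,"y": 0,"z": 0,"wx": 0,"wy": 0,"wz": 0,"hand": 0.05},{"x": 0,"y": 0,"z": 0,"wx": 0,"wy": 0,"wz": 0,"hand": 0.05},{"x": 0,"y": 0,"z": 0,"wx": 0,"wy": 0,"wz": 0,"hand": 0.0},{"x": 0,"y": 0,"z": 0,"wx": 0,"wy": 0,"wz": 0,"hand": 0.0}], grip_force=25)

```text
time: 2.88
tool_pos: [0.4784, 0.3237, 0.0411]
tool_rot: [3.141, 0.0, 2.798]
contact_force: [-0.8, -0.5, 3.5]
opening: 0.0099
```

Emit:
move_arm(deltas=[{"x": 0,"y": 0,"z": -0.005,"wx": 0,"wy": 0,"wz": 0,"hand": 0},{"x": 0,"y": 0,"z": -0.015,"wx": 0,"wy": 0,"wz": 0,"hand": 0},{"x": 0,"y": 0,"z": -0.03,"wx": 0,"wy": 0,"wz": 0,"hand": 0},{"x": 0,"y": 0,"z": -0.05,"wx": 0,"wy": 0,"wz": 0,"hand": 0},{"x": 0,"y": 0,"z": -0.08,"wx": 0,"wy": 0,"wz": 0,"hand": 0},{"x": 0,"y": 0,"z": -0.11,"wx": 0,"wy": 0,"wz": 0,"hand": 0},{"x": 0,"y": 0,"z": -0.13,"wx": 0,"wy": 0,"wz": 0,"hand": 0},{"x": 0,"y": 0,"z": -0.13,"wx": 0,"wy": 0,"wz": 0,"hand": 0}])

```text
time: 3.88
tool_pos: [0.4792, 0.324, 0.1732]
tool_rot: [3.138, 0.003, 2.798]
contact_force: [0.9, -0.8, -1.4]
opening: 0.0096
```

```bash
python3 - <<'E'
from h import *
from scipy.spatial.transform import Rotation as Ro
o=monitor.observe(); print(o["tool_pos"],o["tool_rot"],o["contact_force"],o["opening"])
s=viewer.camera_params("scene")
g=proj(s,o["tool_pos"]-[0,0,.01]); print(g)
im=viewer.read_camera("scene"); u,v=g.astype(int)
cv2.imwrite("pics/s1c.png",cv2.resize(im[v-50:v+50,u-60:u+60,::-1],(720,600),interpolation=cv2.INTER_CUBIC)); print(u-60,v-50)
R=Ro.from_euler("xyz",o["tool_rot"]).as_matrix()
print("to hole, tool axes",R.T@(np.array([.530,.0645,.17])-o["tool_pos"]))
E
```

```text
[0.47918415 0.3240464  0.17322101] [3.13817258 0.00336446 2.79778705] [ 0.89481615 -0.82170663 -1.39896154] 0.009561601844445352
[308.83501102 219.84927672]
248 169
to hole, tool axes [-0.13531637 -0.22724004  0.00289914]
```

View pics/s1c.png

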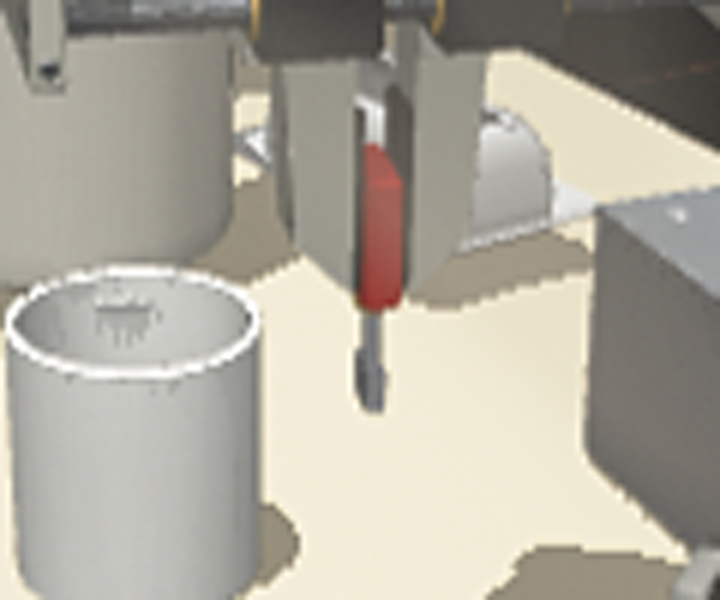

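The key hangs straight in the pads. Next I'll hover 60 mm beside the keyhole, facing along the safe's axes, to check its position from there.

Emit:
move_arm(deltas=[{"x": -0.01,"y": -0.01,"z": -0.02,"wx": 0,"wy": 0,"wz": -2,"hand": 0},{"x": -0.04,"y": -0.045,"z": -0.03,"wx": 0,"wy": 0,"wz": -4,"hand": 0},{"x": -0.075,"y": -0.085,"z": -0.03,"wx": 0,"wy": 0,"wz": -6,"hand": 0},{"x": -0.11,"y": -0.122,"z": -0.03,"wx": 0,"wy": 0,"wz": -8,"hand": 0},{"x": -0.145,"y": -0.16,"z": -0.03,"wx": 0,"wy": 0,"wz": -10,"hand": 0},{"x": -0.18,"y": -0.2,"z": -0.03,"wx": 0,"wy": 0,"wz": -11,"hand": 0},{"x": -0.1945,"y": -0.216,"z": -0.03,"wx": 0,"wy": 0,"wz": -11,"hand": 0},{"x": -0.1945,"y": -0.216,"z": -0.03,"wx": 0,"wy": 0,"wz": -11,"hand": 0}])

```text
time: 4.92
tool_pos: [0.5884, 0.0536, 0.1997]
tool_rot: [3.142, -0.002, 2.987]
contact_force: [-0.9, 0.0, -0.8]
opening: 0.0099
```

Emit:
move_arm(deltas=[{"x": 0,"y": 0,"z": 0,"wx": 0,"wy": 0,"wz": 0,"hand": 0},{"x": 0,"y": 0,"z": 0,"wx": 0,"wy": 0,"wz": 0,"hand": 0},{"x": 0,"y": 0,"z": 0,"wx": 0,"wy": 0,"wz": 0,"hand": 0}])

```text
time: 5.3
tool_pos: [0.5883, 0.0557, 0.2009]
tool_rot: [3.141, 0.0, 2.991]
contact_force: [0.2, -0.1, -0.5]
opening: 0.0096
```

```bash
python3 - <<'E'
from h import *
o=monitor.observe(); print(o["tool_pos"],o["tool_rot"],o["contact_force"],o["opening"])
w=viewer.camera_params("wrist"); np.savez("w2.npz",R2=o["tool_rot"],P=o["tool_pos"],**w)
im=viewer.read_camera("wrist")
g=proj(w,[.530,.0645,.102]); print(g)
u,v=np.clip(g.astype(int),90,[550,390])
cv2.imwrite("pics/w2.png",im[:,:,::-1])
cv2.imwrite("pics/w2c.png",cv2.resize(im[v-75:v+75,u-90:u+90,::-1],(720,600),interpolation=cv2.INTER_CUBIC)); print(u-90,v-75)
E
```

```text
[0.58829837 0.05570548 0.20087968] [3.14146961e+00 1.98425096e-04 2.99124009e+00] [ 0.18002103 -0.11839818 -0.53418289] 0.009587917525050615
[314.24056529 142.27529801]
224 67
```

View pics/w2c.png

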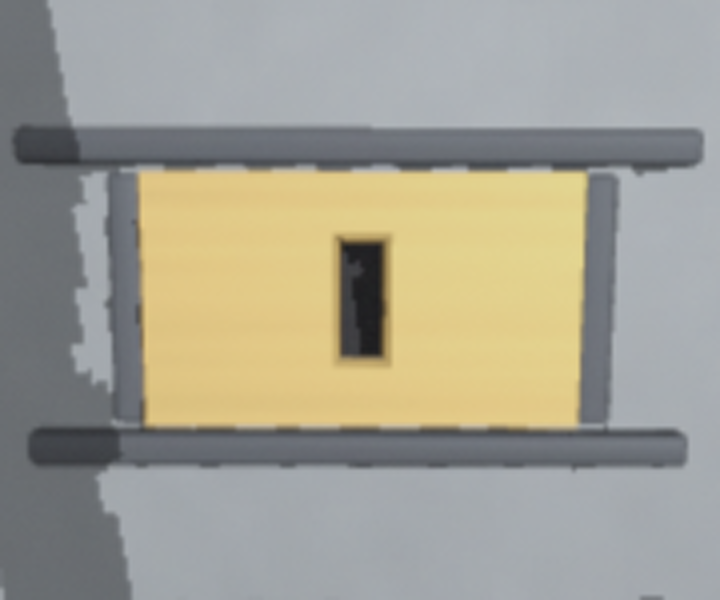

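The crop puts the keyhole centre at (314.8,142), within 0.3 px of the first estimate, and the rails are parallel to the tool axis.

```bash
python3 - <<'E'
from h import *
from scipy.spatial.transform import Rotation as Ro
w=np.load("w2.npz"); k=ray(w,(314.75,142),.102); print(k)
ang=np.degrees(np.arctan2(*(ray(w,(228.5,67+130/4),.103)-ray(w,(398,67+130/4),.103))[[1,0]])); print("rail dir",ang)
for P,Y in ((w["P"],w["R2"][2]),(np.array([.5885,.0545,.201]),np.radians(171.3))):
    R=Ro.from_euler("xyz",[np.pi,0,Y]).as_matrix(); print(R.T@(k-P))
E
```

```text
[0.52988978 0.06481659 0.102     ]
rail dir -98.6203569079567
[0.05911436 0.00025949 0.09887968]
[0.05949634 0.00133245 0.099     ]
```

Emit:
move_arm(deltas=[{"x": 0.02,"y": 0.0005,"z": 0.0,"wx": 0,"wy": 0,"wz": 0,"hand": 0},{"x": 0.045,"y": 0.0008,"z": 0.015,"wx": 0,"wy": 0,"wz": 0,"hand": 0},{"x": 0.059,"y": 0.0008,"z": 0.03,"wx": 0,"wy": 0,"wz": 0,"hand": 0},{"x": 0.059,"y": 0.0008,"z": 0.045,"wx": 0,"wy": 0,"wz": 0,"hand": 0},{"x": 0.059,"y": 0.0008,"z": 0.055,"wx": 0,"wy": 0,"wz": 0,"hand": 0},{"x": 0.059,"y": 0.0008,"z": 0.058,"wx": 0,"wy": 0,"wz": 0,"hand": 0},{"x": 0.059,"y": 0.0008,"z": 0.058,"wx": 0,"wy": 0,"wz": 0,"hand": 0},{"x": 0.059,"y": 0.0008,"z": 0.058,"wx": 0,"wy": 0,"wz": 0,"hand": 0}])

```text
time: 6.35
tool_pos: [0.5308, 0.0643, 0.1431]
tool_rot: [3.141, 0.001, 2.99]
contact_force: [0.6, 0.0, 0.1]
opening: 0.0099
```

Emit:
move_arm(deltas=[{"x": 0,"y": 0,"z": 0.001,"wx": 0,"wy": 0,"wz": 0,"hand": 0},{"x": 0,"y": 0,"z": 0.002,"wx": 0,"wy": 0,"wz": 0,"hand": 0},{"x": 0,"y": 0,"z": 0.003,"wx": 0,"wy": 0,"wz": 0,"hand": 0},{"x": 0,"y": 0,"z": 0.004,"wx": 0,"wy": 0,"wz": 0,"hand": 0},{"x": 0,"y": 0,"z": 0.005,"wx": 0,"wy": 0,"wz": 0,"hand": 0},{"x": 0,"y": 0,"z": 0.006,"wx": 0,"wy": 0,"wz": 0,"hand": 0},{"x": 0,"y": 0,"z": 0.006,"wx": 0,"wy": 0,"wz": 0,"hand": 0}])

```text
time: 7.22
tool_pos: [0.5303, 0.0644, 0.1366]
tool_rot: [-3.142, -0.0, 2.99]
contact_force: [0.7, -0.2, -0.7]
opening: 0.0097
```

Tip is about level with the plate and there's no contact yet. I'll continue gently.

Emit:
move_arm(deltas=[{"x": 0,"y": 0,"z": 0.001,"wx": 0,"wy": 0,"wz": 0,"hand": 0},{"x": 0,"y": 0,"z": 0.002,"wx": 0,"wy": 0,"wz": 0,"hand": 0},{"x": 0,"y": 0,"z": 0.002,"wx": 0,"wy": 0,"wz": 0,"hand": 0}])

```text
time: 7.6
tool_pos: [0.5303, 0.0644, 0.1346]
tool_rot: [-3.142, -0.0, 2.99]
contact_force: [-0.2, -0.5, -0.8]
opening: 0.0102
```

Emit:
move_arm(deltas=[{"x": 0,"y": 0,"z": 0.001,"wx": 0,"wy": 0,"wz": 0,"hand": 0},{"x": 0,"y": 0,"z": 0.001,"wx": 0,"wy": 0,"wz": 0,"hand": 0}])

```text
time: 7.85
tool_pos: [0.5303, 0.0644, 0.1337]
tool_rot: [-3.142, -0.0, 2.99]
contact_force: [-0.1, -0.4, -0.7]
opening: 0.0099
```

Emit:
move_arm(deltas=[{"x": 0,"y": 0,"z": 0.001,"wx": 0,"wy": 0,"wz": 0,"hand": 0},{"x": 0,"y": 0,"z": 0.002,"wx": 0,"wy": 0,"wz": 0,"hand": 0},{"x": 0,"y": 0,"z": 0.003,"wx": 0,"wy": 0,"wz": 0,"hand": 0},{"x": 0,"y": 0,"z": 0.004,"wx": 0,"wy": 0,"wz": 0,"hand": 0},{"x": 0,"y": 0,"z": 0.004,"wx": 0,"wy": 0,"wz": 0,"hand": 0}])

```text
time: 8.48
tool_pos: [0.5303, 0.0644, 0.1296]
tool_rot: [-3.142, -0.0, 2.99]
contact_force: [-0.4, -0.5, -0.9]
opening: 0.01
```

Emit:
move_arm(deltas=[{"x": 0,"y": 0,"z": 0.001,"wx": 0,"wy": 0,"wz": 0,"hand": 0},{"x": 0,"y": 0,"z": 0.002,"wx": 0,"wy": 0,"wz": 0,"hand": 0},{"x": 0,"y": 0,"z": 0.003,"wx": 0,"wy": 0,"wz": 0,"hand": 0},{"x": 0,"y": 0,"z": 0.003,"wx": 0,"wy": 0,"wz": 0,"hand": 0}])

```text
time: 8.98
tool_pos: [0.5303, 0.0644, 0.1266]
tool_rot: [-3.142, -0.0, 2.99]
contact_force: [0.4, 0.7, 0.3]
opening: 0.0099
```

Emit:
move_arm(deltas=[{"x": 0,"y": 0,"z": 0.001,"wx": 0,"wy": 0,"wz": 0,"hand": 0},{"x": 0,"y": 0,"z": 0.002,"wx": 0,"wy": 0,"wz": 0,"hand": 0},{"x": 0,"y": 0,"z": 0.003,"wx": 0,"wy": 0,"wz": 0,"hand": 0},{"x": 0,"y": 0,"z": 0.004,"wx": 0,"wy": 0,"wz": 0,"hand": 0},{"x": 0,"y": 0,"z": 0.005,"wx": 0,"wy": 0,"wz": 0,"hand": 0},{"x": 0,"y": 0,"z": 0.005,"wx": 0,"wy": 0,"wz": 0,"hand": 0}])

```text
time: 9.72
tool_pos: [0.5303, 0.0644, 0.1217]
tool_rot: [-3.142, -0.0, 2.99]
contact_force: [-0.2, 0.1, -0.3]
opening: 0.0097
```

Emit:
move_arm(deltas=[{"x": 0,"y": 0,"z": 0.001,"wx": 0,"wy": 0,"wz": 0,"hand": 0},{"x": 0,"y": 0,"z": 0.002,"wx": 0,"wy": 0,"wz": 0,"hand": 0},{"x": 0,"y": 0,"z": 0.003,"wx": 0,"wy": 0,"wz": 0,"hand": 0},{"x": 0,"y": 0,"z": 0.004,"wx": 0,"wy": 0,"wz": 0,"hand": 0},{"x": 0,"y": 0,"z": 0.004,"wx": 0,"wy": 0,"wz": 0,"hand": 0}])

```text
time: 10.35
tool_pos: [0.5303, 0.0643, 0.1176]
tool_rot: [-3.142, -0.0, 2.99]
contact_force: [0.3, -0.4, -0.9]
opening: 0.0101
```

Emit:
move_arm(deltas=[{"x": 0,"y": 0,"z": 0.0005,"wx": 0,"wy": 0,"wz": 0,"hand": 0},{"x": 0,"y": 0,"z": 0.001,"wx": 0,"wy": 0,"wz": 0,"hand": 0},{"x": 0,"y": 0,"z": 0.001,"wx": 0,"wy": 0,"wz": 0,"hand": 0}])

```text
time: 10.72
tool_pos: [0.5303, 0.0644, 0.1167]
tool_rot: [-3.142, -0.0, 2.99]
contact_force: [-0.1, 0.9, -0.9]
opening: 0.0098
```

Emit:
move_arm(deltas=[{"x": 0,"y": 0,"z": 0.0005,"wx": 0,"wy": 0,"wz": 0,"hand": 0},{"x": 0,"y": 0,"z": 0.001,"wx": 0,"wy": 0,"wz": 0,"hand": 0},{"x": 0,"y": 0,"z": 0.001,"wx": 0,"wy": 0,"wz": 0,"hand": 0}])

```text
time: 11.1
tool_pos: [0.5303, 0.0644, 0.1157]
tool_rot: [-3.142, -0.0, 2.99]
contact_force: [0.4, 0.1, -1.3]
opening: 0.0096
```

Emit:
move_arm(deltas=[{"x": 0,"y": 0,"z": 0.0005,"wx": 0,"wy": 0,"wz": 0,"hand": 0},{"x": 0,"y": 0,"z": 0.0005,"wx": 0,"wy": 0,"wz": 0,"hand": 0}])

```text
time: 11.35
tool_pos: [0.5304, 0.0644, 0.1156]
tool_rot: [3.142, 0.0, 2.99]
contact_force: [-0.2, -0.1, 3.3]
opening: 0.0097
```

Emit:
move_arm(deltas=[{"x": 0,"y": 0,"z": 0.0005,"wx": 0,"wy": 0,"wz": 0,"hand": 0},{"x": 0,"y": 0,"z": 0.0005,"wx": 0,"wy": 0,"wz": 0,"hand": 0}])

```text
time: 11.6
tool_pos: [0.5304, 0.0644, 0.1151]
tool_rot: [3.142, 0.001, 2.99]
contact_force: [-1.9, -0.4, 5.7]
opening: 0.0099
```

It's home: the floor contact came at the predicted height, at about 5 N. I'll ease off slightly and turn clockwise.

Emit:
move_arm(deltas=[{"x": 0,"y": 0,"z": -0.0005,"wx": 0,"wy": 0,"wz": 3,"hand": 0},{"x": 0,"y": 0,"z": -0.0005,"wx": 0,"wy": 0,"wz": 8,"hand": 0},{"x": 0,"y": 0,"z": -0.0005,"wx": 0,"wy": 0,"wz": 13,"hand": 0},{"x": 0,"y": 0,"z": -0.0005,"wx": 0,"wy": 0,"wz": 18,"hand": 0},{"x": 0,"y": 0,"z": -0.0005,"wx": 0,"wy": 0,"wz": 23,"hand": 0},{"x": 0,"y": 0,"z": -0.0005,"wx": 0,"wy": 0,"wz": 28,"hand": 0},{"x": 0,"y": 0,"z": -0.0005,"wx": 0,"wy": 0,"wz": 30,"hand": 0}])

```text
time: 12.48
tool_pos: [0.5305, 0.0642, 0.1153]
tool_rot: [3.142, 0.001, 2.465]
contact_force: [-0.3, -2.2, 2.4]
opening: 0.0096
```

```bash
python3 -c "
from h import *
o=monitor.observe(); print(o['contact_force'],o['torque'],o['tool_pos'],o['tool_rot'])"
```

```text
[-0.30999908 -2.17099075  2.42242558] [-0.15057484 -0.0245678   0.07784481] [0.53053742 0.0641677  0.11528532] [3.14153834e+00 6.51899957e-04 2.46526967e+00]
```

Turning smoothly, with a torque of about 0.06–0.08 N m and low forces.

Emit:
move_arm(deltas=[{"x": 0,"y": 0,"z": 0,"wx": 0,"wy": 0,"wz": 5,"hand": 0},{"x": 0,"y": 0,"z": 0,"wx": 0,"wy": 0,"wz": 10,"hand": 0},{"x": 0,"y": 0,"z": 0,"wx": 0,"wy": 0,"wz": 15,"hand": 0},{"x": 0,"y": 0,"z": 0,"wx": 0,"wy": 0,"wz": 20,"hand": 0},{"x": 0,"y": 0,"z": 0,"wx": 0,"wy": 0,"wz": 25,"hand": 0},{"x": 0,"y": 0,"z": 0,"wx": 0,"wy": 0,"wz": 30,"hand": 0},{"x": 0,"y": 0,"z": 0,"wx": 0,"wy": 0,"wz": 30,"hand": 0}])

```text
time: 13.35
tool_pos: [0.53, 0.0639, 0.1151]
tool_rot: [-3.141, 0.001, 1.944]
contact_force: [-2.3, -3.2, 2.5]
opening: 0.0099
```

Emit:
move_arm(deltas=[{"x": 0,"y": 0,"z": 0,"wx": 0,"wy": 0,"wz": 5,"hand": 0},{"x": 0,"y": 0,"z": 0,"wx": 0,"wy": 0,"wz": 10,"hand": 0},{"x": 0,"y": 0,"z": 0,"wx": 0,"wy": 0,"wz": 15,"hand": 0},{"x": 0,"y": 0,"z": 0,"wx": 0,"wy": 0,"wz": 20,"hand": 0},{"x": 0,"y": 0,"z": 0,"wx": 0,"wy": 0,"wz": 25,"hand": 0},{"x": 0,"y": 0,"z": 0,"wx": 0,"wy": 0,"wz": 30,"hand": 0},{"x": 0,"y": 0,"z": 0,"wx": 0,"wy": 0,"wz": 32,"hand": 0},{"x": 0,"y": 0,"z": 0,"wx": 0,"wy": 0,"wz": 32,"hand": 0}])

```text
time: 14.35
tool_pos: [0.5294, 0.0639, 0.1151]
tool_rot: [-3.14, 0.001, 1.386]
contact_force: [-3.5, -3.4, 3.9]
opening: 0.01
```

```bash
python3 -c "
from h import *
o=monitor.observe(); print(o['contact_force'],o['torque'],o['tool_pos'],o['tool_rot'])
im=viewer.read_camera('scene'); cv2.imwrite('pics/s3.png',cv2.resize(im[110:300,280:500,::-1],(660,570),interpolation=cv2.INTER_CUBIC))"
```

```text
[-3.46740003 -3.43827764  3.89799249] [-0.77844161  0.79747023 -0.0234039 ] [0.52938703 0.06385414 0.11507052] [-3.13959552e+00  1.28274943e-03  1.38641233e+00]
```

View pics/s3.png

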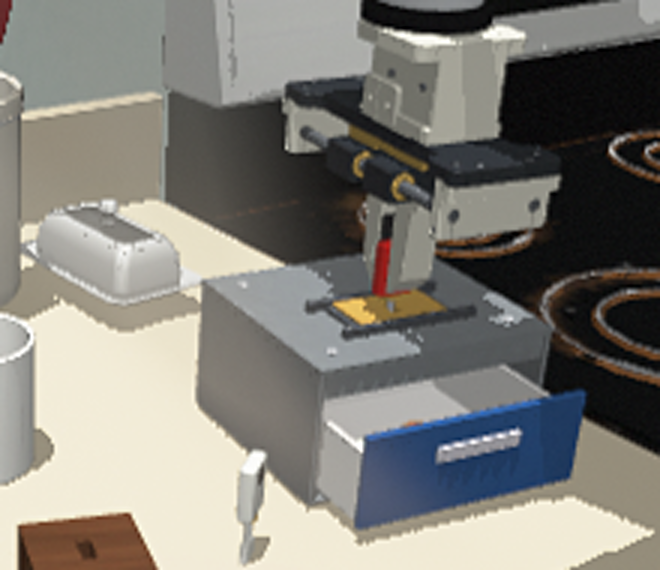

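The drawer has sprung open after a 92° turn (9 pictures viewed). I'll release and lift straight up.

Emit:
move_arm(deltas=[{"x": 0,"y": 0,"z": 0,"wx": 0,"wy": 0,"wz": 0,"hand": 0.15},{"x": 0,"y": 0,"z": 0,"wx": 0,"wy": 0,"wz": 0,"hand": 0.3},{"x": 0,"y": 0,"z": 0,"wx": 0,"wy": 0,"wz": 0,"hand": 0.45},{"x": 0,"y": 0,"z": 0,"wx": 0,"wy": 0,"wz": 0,"hand": 0.45},{"x": 0,"y": 0,"z": 0,"wx": 0,"wy": 0,"wz": 0,"hand": 0.45}])

```text
time: 15.02
tool_pos: [0.5304, 0.0644, 0.1152]
tool_rot: [3.142, -0.0, 1.384]
contact_force: [0.3, 0.8, -0.6]
opening: 0.0409
```

Emit:
move_arm(deltas=[{"x": 0,"y": 0,"z": -0.01,"wx": 0,"wy": 0,"wz": 0,"hand": 0.45},{"x": 0,"y": 0,"z": -0.025,"wx": 0,"wy": 0,"wz": 0,"hand": 0.45},{"x": 0,"y": 0,"z": -0.045,"wx": 0,"wy": 0,"wz": 0,"hand": 0.45},{"x": 0,"y": 0,"z": -0.07,"wx": 0,"wy": 0,"wz": 0,"hand": 0.45},{"x": 0,"y": 0,"z": -0.1,"wx": 0,"wy": 0,"wz": 0,"hand": 0.45},{"x": 0,"y": 0,"z": -0.12,"wx": 0,"wy": 0,"wz": 0,"hand": 0.45},{"x": 0,"y": 0,"z": -0.12,"wx": 0,"wy": 0,"wz": 0,"hand": 0.45},{"x": 0,"y": 0,"z": -0.12,"wx": 0,"wy": 0,"wz": 0,"hand": 0.45}])

```text
time: 16.02
tool_pos: [0.5299, 0.0644, 0.2349]
tool_rot: [-3.141, 0.0, 1.384]
contact_force: [0.1, -0.3, -0.0]
opening: 0.0409
```

```bash
python3 -c "
from h import *
o=monitor.observe(); print(o['contact_force'],o['tool_pos'],o['opening'])
im=viewer.read_camera('scene'); cv2.imwrite('pics/s4.png',im[:,:,::-1])"
```

```text
[ 0.13626566 -0.28844573 -0.03761124] [0.52993838 0.0643559  0.23486605] 0.040942182148143345
```

View pics/s4.png

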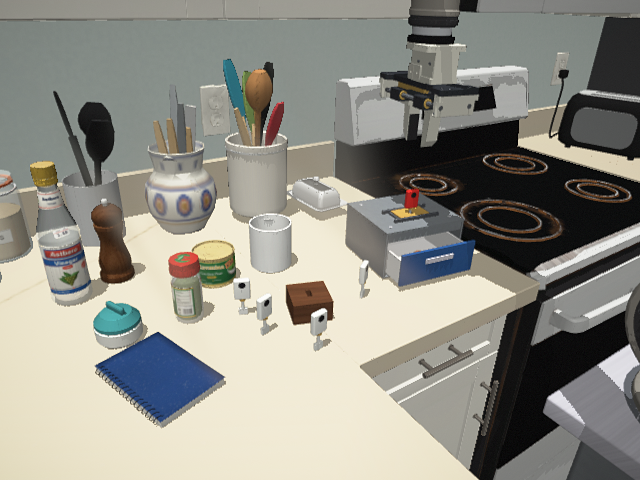

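The red key stands in the lock at (411,198), turned broadside. The drawer is open at (435,260), the stand is empty, and everything else is in its place.

```bash
python3 -c "
from h import *
print(robot.hand_in())"
```

```text
the job is handed in; nothing more can be done
None
```

The red-headed key is in the lock, turned about 92° clockwise. The blue drawer has sprung open, and the gripper has let go and lifted clear. I handed the job in at about 16 s of the 64 s allowed; no verdict is reported.

- **Finding the keyhole:** Two wrist-camera views agreed on its position to within about half a millimetre. The key slid in at the first light try without touching the plate, so no sideways search was needed.
- **Pushing home:** The key met the core's floor at the predicted height. The highest vertical force I read was about 6 N, well under the 30 N limit.
- **Turning:** It turned smoothly, with forces staying low (highest about 6 N).
- **Last check:** The final picture shows the key upright in the lock and the drawer out. The stand is empty, and the mug, tin, spice shaker and white look-alike keys are where they were. The contact force on the tool read about zero.

One early move was refused because I left out some required values; the arm did not move. No checks failed or disagreed.

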